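# Shut the capsule carton and hold its clip open over the tabs

## Robot

A 6-joint arm with a two-finger parallel gripper is mounted at the origin on the work surface. World frame = base frame: x ahead of the robot, y to its left, z up, the work surface at z = 0. Lengths are in m, angles in rad, forces in N, time in s.
With the tool pointing down it reaches from about 0.225 to 0.875 m from the base axis. Payload 3.4 kg.
Tool frame: the origin (TCP) lies on the centre line of the jaws, within the pads' length; the fingertips stand 22 mm ahead of it and the grasp point (between the pads) lies 3 mm ahead of it; z points along the fingers, y is the line along which they close (so a half turn about z gives the same grasp; the last joint's range is limited). The gripper opens to 85 mm and grips with 20 to 120 N. Pads are 22 mm wide; open, the fingers measure 114 mm over their backs; the gripper's body (76 mm by 85 mm) begins 54 mm behind the grasp point. The pads swing forward as they close: fully open they stand 13 mm farther back than shut.
Start: joints at [-1.408, 0.276, 1.505, -0, 1.361, -0.121], TCP at [0.161, -0.552, 0.253] pointing down, gripper open.
Joint ranges: [-2.89, 2.89], [-0.75, 2.08], [0.22, 2.7], [-1.18, 4.32], [0.11, 2.71], [-2.7, 2.7]. Speed limits (rad/s): [2.57, 2.57, 3.14, 3.14, 3.14, 3.14].

## Interface

Orientations are given as a unit quaternion [w, x, y, z].
In Python, from rig import readout, optics, ticket gives the robot as it stands. The module is installed in compiled form; this text tells all that it offers.
- The arm moves only by the shell command python3 -m handwheel 'ROWS' [OPENING] [FORCE]. ROWS is rows parted by semicolons, their numbers by spaces, 1 to 5 of them, each of 4 numbers: dx, dy, dz in m, then a turn about the tool's z in rad; each row shifts and turns the commanded pose from where the row before left it, along the tool's axes as they then stand; what a row does not reach is not made up. A row lasts 1/12 s, in which the tool goes at most 0.0417 m and 0.125 rad, less where a joint would pass 70% of its speed; a pose out of reach is approached as far as the arm can. OPENING is the finger opening in m, set as the command begins (- or left out keeps the last). The fingers move at their own pace and stop on an object; FORCE is the grip in N (left out, the last holds). Time passes only in rows, so rows that do not move let the fingers close. It prints the time, the measured TCP pose, the force, the opening and the grip force at its end.
- readout.get_state(): the state, without advancing time (a new reading comes with each control period).
- optics.get_image(name): name is "scene" or "top" or "wrist"; returns a dict with "img" (384x512x3 uint8, red, green, blue), "camera_matrix" (3x3 intrinsics, pixels), "T" (4x4, takes a point from camera to world coordinates); the wrist camera has in their place "hand_eye" (4x4, takes a point from camera to tool coordinates, whose origin is the TCP and whose axes are the flange's). Camera axes: x right, y down, z forward; pixel columns grow to the right and rows downward; lengths in m; the calibration is good to about 2 mm. The wrist camera is an equidistant fisheye: a pixel r from the principal point sees the ray r / f radians off the axis. A picture is of the moment at which its call begins: read the wrist's pose just before it. There is no depth.
- ticket.sign_off(): hands the job in; it is judged then, once.
The state is a dict: "clock": time; "qpos": joint angles; "qd": joint speeds; "effort": joint torques, N m; "position": TCP position; "ee_rot": TCP orientation; "contact_force": force on the tool from outside, world axes, zero at the start; "moment": the same for the moment, N m; "width": finger opening in m; "gripper_force": force on a finger pad.
Only numpy, scipy, OpenCV 4.12 (cv2) and the standard library are available. Lean on these libraries where they do the work, as an engineer would, in place of code of your own. Each camera call takes 0.05 s, during which the arm holds its last target. There are 200 camera calls.

## Task

First push the kraft carton's lid fully shut, so that its yellow tab stands against the green tab on the carton's front. Then squeeze the red spring clip by its handles, lift it off its rest and bring it down over the middle of the two tabs, square to them, jaws held wide open with one jaw well down on each side and touching neither the tabs nor the carton. Finish while holding the clip steady and gaping like that, without letting go or letting it bite; leave the cup, tamper and jug where they are.

Things in the scene. Friction and masses are not known exactly. Their poses are not given: they have to be found in the camera images.
- carton: Fixed kraft-brown open carton holding coffee capsules, 160 (x) x 120 (y) mm, walls 70 mm high. Origin: centre of its underside, z up. In the middle of its front (-x) stands a fixed green upright tab, 70 mm wide (y), 3 mm thick (x), its top 30 mm above the walls (100 mm above the counter). The lid is hinged on the +x rim.
- lid (a joint): Lid angle, rad: 0 = shut, larger = opened upward about the hinge on the carton's +x rim; starts at 0.35 to 0.8. Stiff hinge: it stays where left; about 1 to 2 N at 75 mm from the hinge closes it. Flat kraft panel, 4 mm thick, 154 mm from hinge to front edge, 120 mm wide (y).
- lid_press (a point): Point on the lid's upper face, on its middle line, 75 mm from the hinge line, a good place to push. Moves with the lid; its z axis points out of that face. On the same face, along the front edge, stands a yellow tab at right angles: 70 mm wide, 3 mm thick, 30 mm tall; with the lid shut it stands flat behind the green tab, tops level.
- lid_hinge (a point): Middle of the lid's hinge line, at the top of the carton's +x wall, 70 mm above the counter; the hinge line runs along the carton's y. Axes as the carton's.
- tabs_top (a point): Middle of the top edge of the pair of tabs when the lid is shut (together 6 mm thick along x, 3 mm to each side of this point, 70 mm wide along y), 100 mm above the counter and 26 mm above the shut lid's upper face. Axes as the carton's: y along the tabs, x across them.
- rest: Fixed clip rest: white base 90 x 90 x 12 mm with an upright aluminium plate, 4 mm thick (x), 60 mm wide (y), top edge 65 mm above the counter. Origin: centre of the underside. The clip waits astride this plate, gripping it.
- clip: Loose red spring clip, about 56 g, handles up, jaws down. Origin: middle of its steel pivot barrel (10 mm diameter, 36 mm long, along the clip's y); z up, x the direction of squeezing. On the rest the barrel lies on the plate's top edge (origin 70 mm above the counter, within 10 mm of the plate's middle, axes as the rest's). Levers 30 mm wide (y); jaw tips end 42 mm below the origin.
- clip_a (a joint): Opening of each lever, rad (both move alike): 0 = biting the 4 mm rest plate, -0.04 = closed, 0.28 = stop, fully open with about 26 mm between the jaw tips; 0.20 leaves about 20 mm. Squeezing the handles opens it, against a spring: about 5 N to start, 8 N to reach the stop; 20 N is safe there.
- handle_a (a point): Middle of the round handle bar (8 mm diameter, 30 mm long, along the clip's y) on the clip's +x side, 42 mm above the clip's origin; its twin mirrors it on the -x side. Over both bars: 50 mm along x on the rest, about 25 mm fully squeezed (bars then about 46 mm above the origin).
- jaw_a (a point): Bottom inner edge of the jaw on the clip's +x side, the middle of its width.
- jaw_b (a point): Bottom inner edge of the jaw on the clip's -x side, the middle of its width.
- cup: White mug, 64 mm across, 58 mm high, a bystander. Origin: centre of its underside.
- tamper: Steel coffee tamper standing on its face, 58 mm across, 86 mm high, a bystander. Origin: centre of its underside.
- jug: Steel milk jug with handle, 76 mm across, 85 mm high, a bystander. Origin: centre of its underside.
Not all that is in view belongs to the job. Several things have the shape of the clip; the one meant has the colours described above. What is shaped like the rest but pink is not meant.

How it is judged:
On the way, in this order (a step that is already met when the one before it is completed fails the run):
1. the lid is pushed shut (value of joint lid below 0.06 rad), for 0.2 s.
2. the clip, squeezed open, is lifted off its rest (z of clip in the frame of rest above 0.12 m and value of joint clip_a above 0.15 rad and contact force between clip and rest below 0.1 N), for 0.1 s.
At the end, for the whole second after the job is handed in: Lid under 0.06 rad; clip held still (0.03 m/s) by the fingers, open over 0.20 rad; a jaw tip each side of the tabs, 4.5 mm or more from their mid-plane, 8 mm or more below their top; within 20 mm of their middle, 0.3 rad of square and upright; touching carton under 0.3 N, rest not at all (value of joint lid below 0.06 rad and value of joint clip_a above 0.2 rad and ((x of jaw_a in the frame of tabs_top above 0.0045 m and x of jaw_b in the frame of tabs_top below -0.0045 m) or (x of jaw_b in the frame of tabs_top above 0.0045 m and x of jaw_a in the frame of tabs_top below -0.0045 m)) and z of each of jaw_a, jaw_b in the frame of tabs_top below -0.008 m and y of clip in the frame of tabs_top between -0.02 and 0.02 m and angle between the y axis of clip and the y axis of carton, either way round below 0.3 rad and angle between clip's own z axis and vertical below 0.3 rad and contact force between clip and carton below 0.3 N and contact force between clip and rest below 0.1 N and contact force between the fingers and clip above 2 N and linear speed of clip below 0.03 m/s); the arm keeps its last pose, push and grip.
It fails at once if the cup is moved more than 30 mm or tipped (distance of cup from where it was at the start of the episode above 0.03 m or angle between cup's own z axis and vertical above 0.5 rad).
It fails at once if the tamper is moved more than 30 mm or tipped (distance of tamper from where it was at the start of the episode above 0.03 m or angle between tamper's own z axis and vertical above 0.5 rad).
It fails at once if the jug is moved more than 30 mm or tipped (distance of jug from where it was at the start of the episode above 0.03 m or angle between jug's own z axis and vertical above 0.5 rad).
It also fails if it takes over 58 s, if anything falls off the work surface, if the arm or the gripper's body presses on something with over 40 N, if the wrist force passes 120 N, or if a joint passes its speed limit or range.

## Working session

There is one attempt and no reset: what is moved stays moved. The work goes in short steps, Python scripts to look and compute and a shell command to move; the robot and the scene stay as the last step left them, time stands still between calls to the robot, and variables do not carry over. Pictures are saved under pics/ and viewed, at most 10 in all, crops included, and the job is handed in when it is done.

```bash
mkdir -p pics; cat > h.py <<'E'
import numpy as np, cv2
from rig import readout, optics, ticket
def cam(n):
    d=optics.get_image(n); return d
def ray(d,u,v):
    K=np.array(d["camera_matrix"]);T=np.array(d["T"])
    r=T[:3,:3]@np.linalg.solve(K,[u,v,1.]); return T[:3,3],r
def atz(d,u,v,z):
    o,r=ray(d,u,v); return o+r*(z-o[2])/r[2]
def proj(d,p):
    K=np.array(d["camera_matrix"]);T=np.array(d["T"])
    c=T[:3,:3].T@(np.array(p)-T[:3,3]); q=K@c; return q[:2]/q[2]
E
python3 - <<'E'
from h import *
import pickle
a=cam("scene");b=cam("top")
pickle.dump((a,b),open("cams.pkl","wb"))
for n,d in(("scene",a),("top",b)):
    print(n,d["camera_matrix"],d["T"]); cv2.imwrite(f"pics/{n}0.png",cv2.resize(d["img"][:,:,::-1],(800,600),interpolation=cv2.INTER_CUBIC))
print(readout.get_state())
E
```

```text
scene [[354.87940961   0.         256.00896992]
 [  0.         354.87940961 186.28354176]
 [  0.           0.           1.        ]] [[ 0.74319254  0.43541066 -0.50801811  1.04336365]
 [ 0.66881647 -0.50466453  0.54589215 -0.59439186]
 [-0.01869146 -0.74547385 -0.66627274  0.69025341]
 [ 0.          0.          0.          1.        ]]
top [[424.60623366   0.         258.07689553]
 [  0.         424.60623366 184.7880834 ]
 [  0.           0.           1.        ]] [[ 0.02500636 -0.99030835  0.13661643  0.42421375]
 [-0.99957798 -0.02274811  0.01806638 -0.10029495]
 [-0.01478352 -0.13701055 -0.99045927  1.19387434]
 [ 0.          0.          0.          1.        ]]
{'clock': 0.1, 'qpos': array([-1.40800081e+00,  2.76516413e-01,  1.50601253e+00,  9.57332737e-06,
        1.36069414e+00, -1.21004856e-01]), 'qd': array([ 9.99516534e-05, -1.14887257e-03, -2.31924928e-03,  6.89466011e-04,
        1.31477213e-03,  7.07812209e-04]), 'effort': array([ 1.36210030e-03, -4.17699802e+01, -2.46404904e+01, -1.47180108e-04,
        5.77010738e-03, -1.39098614e-05]), 'position': array([ 0.16092742, -0.55156638,  0.25253254]), 'ee_rot': array([-8.15133779e-04,  9.89948864e-01,  1.41423417e-01, -1.23533585e-05]), 'contact_force': array([ 0.19523942,  1.08386679, -0.31708688]), 'moment': array([0.05589057, 0.0109391 , 0.0038875 ]), 'gripper_force': 0.0, 'width': 0.08560140550504479}
```

View pics/scene0.png

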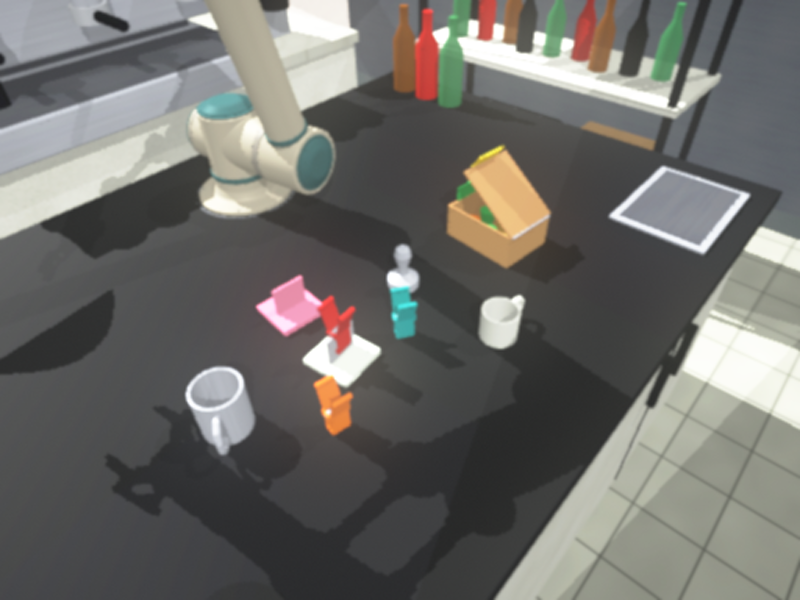

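View pics/top0.png

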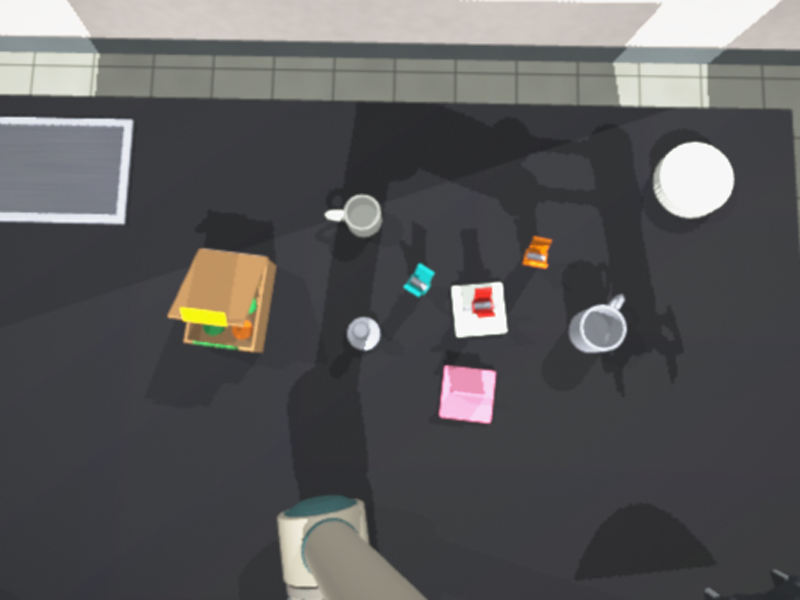

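The scene picture shows the red clip at (337,325) and the carton at (497,215). The top picture shows the red clip on the white rest at (483,303) and the carton at (228,302), with its yellow tab at (203,316) and green tab at (210,346).

What could be taken for the clip, in top-picture pixels: red on the white rest (483,303), teal (419,280), orange (537,252). The pink rest (467,394) is not meant. I choose the red one and will check it in a crop.

```bash
python3 - <<'E'
from h import *
import pickle
a,b=pickle.load(open("cams.pkl","rb"))
def crop(d,u,v,w,h,W,H): return cv2.resize(np.ascontiguousarray(d["img"][v:v+h,u:u+w,::-1]),(W,H),interpolation=cv2.INTER_CUBIC)
# top crops 5x 
A=crop(b,100,150,80,60,400,300);B=crop(b,280,170,60,45,400,300)
C=crop(a,280,90,80,80,400,300) if 0 else crop(a,280,90,80,60,400,300);D=crop(a,190,185,60,45,400,300)
cv2.imwrite("pics/crops.png",np.vstack([np.hstack([A,B]),np.hstack([C,D])]))
E
```

```text
(no output)
```

View pics/crops.png

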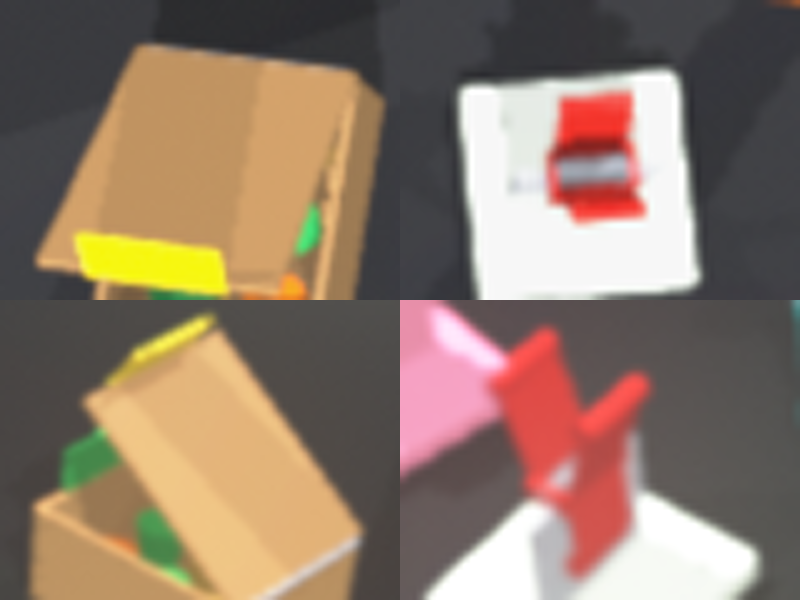

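Crops: the red clip sits astride the white rest at crop (595,170), with two handles and a steel barrel, so the choice is confirmed. The carton's lid corners, at (140,44), (355,72), (38,263) and (280,291), are clear. Next I fit the poses.

```bash
python3 - <<'E'
from h import *
import pickle
from scipy.optimize import least_squares
a,b=pickle.load(open("cams.pkl","rb"))
px=lambda u,v,ou,ov,s:np.array([ou+(u+.5)/s-.5,ov+(v+.5)/s-.5])
def W(p,pt):
    c,s=np.cos(p[2]),np.sin(p[2]); return [p[0]+c*pt[0]-s*pt[1],p[1]+s*pt[0]+c*pt[1],pt[2]]
def lid(th,x,y,z): # x negative to front
    return [.08+x*np.cos(th)+z*np.sin(th),y,.07-x*np.sin(th)+z*np.cos(th)]
tc=lambda u,v:px(u,v,100,150,5); sc=lambda u,v:px(u,v,280,90,5)
obs=[(b,tc(140,44),lambda t:lid(t,0,.06,.004)),(b,tc(355,72),lambda t:lid(t,0,-.06,.004)),
(b,tc(38,265),lambda t:lid(t,-.154,.06,.004)),(b,tc(280,291),lambda t:lid(t,-.154,-.06,.002)),
(b,tc(76,234),lambda t:lid(t,-.154,.035,.034)),(b,tc(219,250),lambda t:lid(t,-.154,-.035,.034)),
(a,sc(361,232),lambda t:lid(t,0,-.06,.003)),(a,sc(35,205),lambda t:[-.08,-.06,.07]),(a,sc(85,102),lambda t:lid(t,-.154,-.06,.003)),(a,sc(213,19),lambda t:lid(t,-.154,.035,.034))]
f=lambda p:np.concatenate([proj(d,W(p,g(p[3])))-q for d,q,g in obs])
r=least_squares(f,[.5,.25,0,.5],loss='soft_l1');p=r.x
print("carton",p.round(4));print(f(p).reshape(-1,2).round(1).tolist())
print("press",W(p,lid(p[3],-.075,0,.004)),"shut",W(p,lid(0,-.075,0,.004)),"tabs",W(p,[-.08+.0,0,.1]))
tr=lambda u,v:px(u-400,v,280,170,400/60);sr=lambda u,v:px(u-400,v-300,190,185,400/60)
o2=[(b,tr(459,87),(.045,.045,.012)),(b,tr(680,70),(.045,-.045,.012)),(b,tr(700,291),(-.045,-.045,.012)),(b,tr(480,300),(-.045,.045,.012))]
f2=lambda p:np.concatenate([proj(d,W(p,g))-q for d,q,g in o2])
q=least_squares(f2,[.4,-.2,0],loss='soft_l1').x;print("rest",q.round(4),f2(q).round(1))
o3=[(b,tr(556,172),(0,.018,.07)),(b,tr(632,166),(0,-.018,.07)),(a,sr(492,385),(-.021,-.015,.112)),(a,sr(549,333),(-.021,.015,.112)),(a,sr(582,425),(.021,-.015,.112)),(a,sr(643,382),(.021,.015,.112))]
f3=lambda p:np.concatenate([proj(d,W(p,g))-q for d,q,g in o3])
q=least_squares(f3,q,loss='soft_l1').x;print("clip",q.round(4),f3(q).round(1))
for n,uv in(("tamper",(364,334)),("teal",(419,280)),("cup",(361,215)),("jug",(600,330))): print(n,atz(b,uv[0]/1.5625,uv[1]/1.5625,.05))
E
```

```text
carton [ 0.5544  0.2247 -0.0888  0.5887]
[[-1.1, 0.3], [-0.2, -0.4], [0.0, 0.1], [-0.2, 0.9], [-0.1, -0.4], [0.0, -0.4], [-24.4, 16.3], [0.2, 0.6], [-0.3, 0.3], [0.2, 0.1]]
press [np.float64(0.5741701164425642), np.float64(0.22291706927528235), np.float64(0.11497080508584144)] shut [np.float64(0.5593836072954318), np.float64(0.22423331947676456), np.float64(0.07400000000000001)] tabs [np.float64(0.47471838985615644), np.float64(0.23176996037043984), 0.1]
rest [ 0.5544 -0.2151  0.0921] [ 0.8  0.1 -0.3  0.4 -0.5 -0.7  0.2  0.1]
clip [ 0.5538 -0.2134  0.1094] [-1.6  0.6  0.5  0.4  0.4 -0.1  0.1  0.7  0.4  1.  -0.6  0.1]
tamper [ 0.50158337 -0.01367688  0.05      ]
teal [ 0.59798346 -0.10650719  0.05      ]
cup [ 0.71195278 -0.00138903  0.05      ]
jug [ 0.51818923 -0.41926349  0.05      ]
```

```bash
H="python3 -m handwheel"
python3 -m handwheel '0.028 -0.0285 0 0;0.028 -0.0285 0 0;0.028 -0.0285 0 0;0.028 -0.0285 0 0;0.028 -0.0285 0 0' 0 20
python3 -m handwheel '0.028 -0.0285 0 0;0.028 -0.0285 0 0;0.028 -0.0285 0 0;0.028 -0.0285 0 0;0.028 -0.0285 0 0'
python3 -m handwheel '0.028 -0.0285 0 0;0.028 -0.0285 0 0;0.028 -0.0285 0 0;0.028 -0.0285 0 0;0.028 -0.0285 0 0'
python3 -m handwheel '0.028 -0.0285 0 0;0.028 -0.0285 0 0;0.028 -0.0285 0 0;0.028 -0.0285 0 0;0.028 -0.0285 0 0'
python3 -m handwheel '0.028 -0.0285 0 0;0.028 -0.0285 0 0;0 0 0 -0.12;0 0 0 -0.12;0 0 0 -0.12'
python3 -m handwheel '0 0 0 -0.12;0 0 0 -0.12;0 0 0 -0.12;0 0 0 -0.12;0 0 0 -0.12'
python3 -m handwheel '0 0 0 -0.12;0 0 0 -0.12;0 0 0 0'
```

```text
clock: 0.52
position: [0.2558, -0.3741, 0.2528]
ee_rot: [-0.0, 0.99, 0.141, -0.0]
contact_force: [0.8, 0.2, -0.1]
width: 0.0258
gripper_force: 0.0
clock: 0.93
position: [0.3502, -0.1981, 0.2532]
ee_rot: [-0.0, 0.99, 0.141, 0.0]
contact_force: [0.1, -0.2, -0.1]
width: 0.0002
gripper_force: 0.0
clock: 1.35
position: [0.4447, -0.022, 0.2532]
ee_rot: [0.0, 0.99, 0.142, -0.0]
contact_force: [0.8, -0.2, 0.4]
width: 0.0002
gripper_force: 0.0
clock: 1.77
position: [0.5392, 0.154, 0.2529]
ee_rot: [0.0, 0.99, 0.142, -0.0]
contact_force: [0.7, -0.5, -0.5]
width: -0.0002
gripper_force: 0.0
clock: 2.18
position: [0.5767, 0.2234, 0.2521]
ee_rot: [0.0, 0.947, 0.32, -0.001]
contact_force: [0.6, 0.4, 0.4]
width: 0.0001
gripper_force: 0.0
clock: 2.6
position: [0.5765, 0.2223, 0.2526]
ee_rot: [-0.0, 0.811, 0.585, -0.001]
contact_force: [-0.6, -0.3, 0.0]
width: -0.0001
gripper_force: 0.0
clock: 2.85
position: [0.5765, 0.2223, 0.2527]
ee_rot: [-0.0, 0.737, 0.676, -0.001]
contact_force: [-0.0, 0.2, 0.2]
width: 0.0006
gripper_force: 0.0
```

```bash
python3 -m handwheel '0 0 0.03 0;0 0 0.03 0;0 0 0.03 0;0 0 0.015 0;0 0 0.008 0'
python3 -m handwheel '0 0 0.008 0;0 0 0.008 0;0 0 0.008 0;0 0 0.008 0;0 0 0.006 0'
python3 -m handwheel '0 0 0.002 0;0 0 0 0'
```

```text
clock: 3.27
position: [0.575, 0.2218, 0.1372]
ee_rot: [-0.001, 0.738, 0.675, -0.003]
contact_force: [-0.5, -0.3, 1.3]
width: -0.0
gripper_force: 0.5
clock: 3.68
position: [0.5768, 0.2225, 0.102]
ee_rot: [0.0, 0.737, 0.676, 0.0]
contact_force: [-1.1, -0.1, 1.5]
width: 0.0
gripper_force: 0.6
clock: 3.85
position: [0.5766, 0.2223, 0.0997]
ee_rot: [-0.0, 0.737, 0.676, -0.0]
contact_force: [-0.4, 0.5, -0.2]
width: 0.0002
gripper_force: 0.0
```

```bash
python3 -m handwheel '0 0 0.002 0;0 0 0.001 0;0 0 0.001 0;0 0 0 0'
python3 -m handwheel '0 0 0.001 0;0 0 0.001 0;0 0 0 0'
python3 -m handwheel '0 0 0.001 0;0 0 0 0'
```

```text
clock: 4.18
position: [0.577, 0.2224, 0.0964]
ee_rot: [0.0, 0.737, 0.676, 0.0]
contact_force: [-0.3, 0.7, 0.6]
width: -0.0001
gripper_force: 0.0
clock: 4.43
position: [0.5771, 0.2224, 0.096]
ee_rot: [0.0, 0.737, 0.676, 0.001]
contact_force: [-2.7, -1.5, 8.6]
width: -0.0
gripper_force: 4.4
clock: 4.6
position: [0.577, 0.2224, 0.0959]
ee_rot: [0.0, 0.737, 0.676, 0.001]
contact_force: [-4.1, 0.4, 13.0]
width: 0.0002
gripper_force: 6.8
```

```bash
python3 -m handwheel '0 0 0 0;0 0 0 0;0 0 -0.01 0;0 0 -0.03 0;0 0 -0.04 0'
python3 -m handwheel '0 0 -0.04 0;0 0 -0.034 0;-0.04 0 0 0;-0.04 0 0 0;-0.04 0 0 0' 0.085 25
python3 -m handwheel '-0.04 0 0 0;-0.04 0 0 0;-0.04 0 0 0;-0.04 0 0 0;-0.04 0 0 0'
python3 -m handwheel '-0.04 0.01 0 0;-0.04 0.005 0 0;-0.036 0 0 0;0 0 0 -0.093;0 0 0 -0.093'
python3 -m handwheel '0 0 0.02 0;0 0 0 0'
python3 - <<'E'
from h import *
import pickle
s=readout.get_state();w=cam("wrist");a=cam("scene");b=cam("top");pickle.dump((s,w,a,b),open("c2.pkl","wb"))
print(s["position"],s["ee_rot"],w["camera_matrix"],w["hand_eye"])
def crop(d,u,v,W,H,w,h): return cv2.resize(np.ascontiguousarray(d["img"][v:v+h,u:u+w,::-1]),(W,H),interpolation=cv2.INTER_CUBIC)
A=crop(b,100,150,400,300,80,60);C=crop(a,280,90,400,300,80,60)
R=cv2.resize(w["img"][:,:,::-1],(400,300),interpolation=cv2.INTER_AREA)
cv2.imwrite("pics/c2.png",np.vstack([np.hstack([A,C]),np.hstack([R,R*0])]))
E
```

```text
clock: 5.02
position: [0.5746, 0.2217, 0.1711]
ee_rot: [-0.002, 0.737, 0.676, -0.003]
contact_force: [-0.1, -0.0, -0.2]
width: -0.0002
gripper_force: 0.0
clock: 5.43
position: [0.5665, 0.1021, 0.2485]
ee_rot: [0.001, 0.736, 0.677, 0.001]
contact_force: [0.9, 0.8, -0.5]
width: 0.0607
gripper_force: 0.0
clock: 5.85
position: [0.5485, -0.0983, 0.2477]
ee_rot: [0.0, 0.737, 0.676, 0.0]
contact_force: [0.7, -0.1, -0.2]
width: 0.0848
gripper_force: 0.0
clock: 6.27
position: [0.5536, -0.2161, 0.2471]
ee_rot: [0.0, 0.671, 0.741, -0.0]
contact_force: [-0.3, 0.4, 0.5]
width: 0.0851
gripper_force: 0.0
clock: 6.43
position: [0.5522, -0.2131, 0.2247]
ee_rot: [-0.002, 0.672, 0.741, -0.001]
contact_force: [-0.4, 0.6, -0.9]
width: 0.0848
gripper_force: 0.0
[ 0.5522493  -0.21310622  0.22470002] [-2.46405204e-03  6.71648806e-01  7.40865263e-01 -6.86819072e-04] [[297.31863964   0.         257.60860901]
 [  0.         297.31863964 196.43379742]
 [  0.           0.           1.        ]] [[ 3.46399113e-04 -9.44750784e-01 -3.27789318e-01  8.54524697e-02]
 [ 9.99999861e-01  1.97261724e-04  4.88227919e-04 -4.23151455e-05]
 [-3.96593423e-04 -3.27789441e-01  9.44750721e-01 -1.21915152e-01]
 [ 0.00000000e+00  0.00000000e+00  0.00000000e+00  1.00000000e+00]]
```

View pics/c2.png

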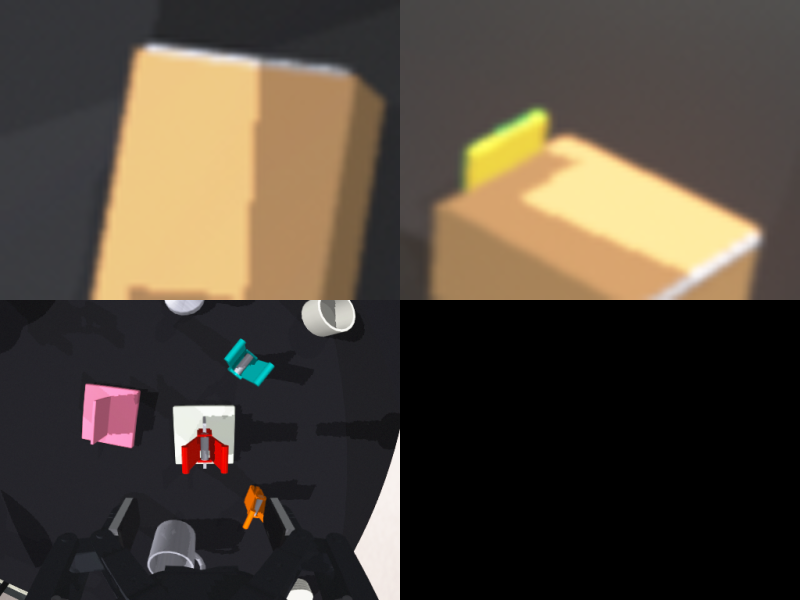

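The picture shows the lid shut, with the yellow tab against the green one at crop (507,145). The wrist view shows the red clip at (205,450) between the fingers. Now a closer crop to refine both.

```bash
python3 - <<'E'
from h import *
import pickle
s,w,a,b=pickle.load(open("c2.pkl","rb"))
def crop(d,u,v,W,H,w,h): return cv2.resize(np.ascontiguousarray(d["img"][v:v+h,u:u+w,::-1]),(W,H),interpolation=cv2.INTER_CUBIC)
L=crop(w,210,125,500,600,100,120)
A=crop(b,110,195,300,300,50,50);C=crop(a,285,105,300,300,40,40)
cv2.imwrite("pics/c3.png",np.hstack([L,np.vstack([A,C])]))
E
```

```text
(no output)
```

View pics/c3.png

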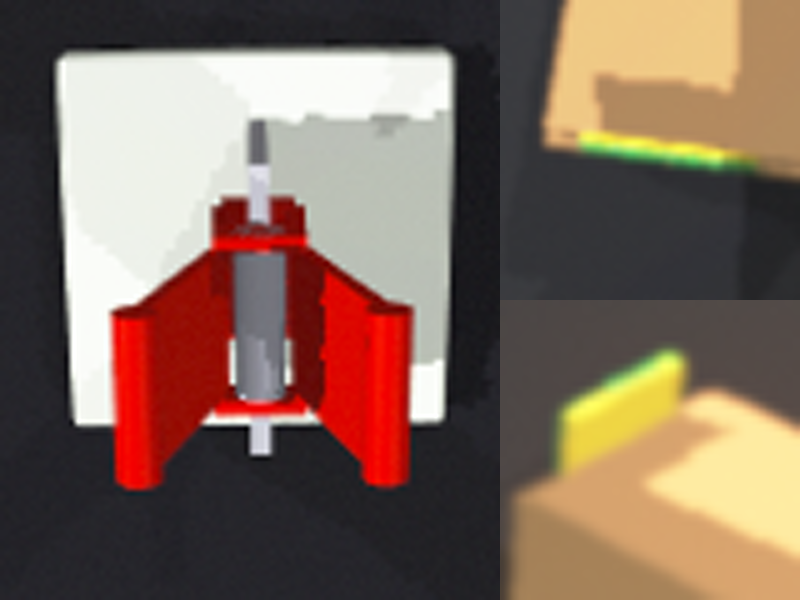

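```bash
python3 - <<'E'
from h import *
import pickle
from scipy.optimize import least_squares
from scipy.spatial.transform import Rotation as Ro
s,w,a,b=pickle.load(open("c2.pkl","rb"))
px=lambda u,v,ou,ov,s:np.array([ou+(u+.5)/s-.5,ov+(v+.5)/s-.5])
q=s["ee_rot"];T=np.eye(4);T[:3,:3]=Ro.from_quat([q[1],q[2],q[3],q[0]]).as_matrix();T[:3,3]=s["position"]
TC=T@np.array(w["hand_eye"]);K=np.array(w["camera_matrix"])
def fp(p):
    c=TC[:3,:3].T@(np.array(p)-TC[:3,3]); r=np.hypot(c[0],c[1]);th=np.arctan2(r,c[2])
    return np.array([K[0,2]+K[0,0]*th*c[0]/r,K[1,2]+K[1,1]*th*c[1]/r])
def W(p,pt):
    c,s=np.cos(p[2]),np.sin(p[2]); return [p[0]+c*pt[0]-s*pt[1],p[1]+s*pt[0]+c*pt[1],pt[2]]
wc=lambda u,v:px(u,v,210,125,5)
o=[(wc(132,313),(-.021,.015,.112)),(wc(138,487),(-.021,-.015,.112)),(wc(390,309),(.021,.015,.112)),(wc(386,485),(.021,-.015,.112)),(wc(260,250),(0,.018,.072)),(wc(259,400),(0,-.018,.072))]
f=lambda p:np.concatenate([fp(W(p,g))-u for u,g in o])
r=least_squares(f,[.554,-.213,.1],loss='soft_l1').x;print("clip",r.round(4),f(r).round(1))
t=[(b,px(79,140,110,195,6),(0,.035,.1)),(b,px(256,163,110,195,6),(0,-.035,.1)),(a,px(60,103,285,105,7.5),(0,-.035,.1)),(a,px(184,50,285,105,7.5),(0,.035,.1))]
for sel in (t,t[:2],t[2:]):
    g=lambda p:np.concatenate([proj(d,W(p,c))-u for d,u,c in sel]);x=least_squares(g,[.48,.23,-.09]).x;print("tabs",x.round(4),g(x).round(1))
# base/plate from wrist
o=[(wc(259,120),(0,.03,.065)),(wc(260,455),(0,-.03,.065)),(wc(60,55),(-.045,.045,.012)),(wc(453,52),(.045,.045,.012)),(wc(75,422),(-.045,-.045,.012)),(wc(444,422),(.045,-.045,.012))]
r=least_squares(f,[.554,-.213,.1],loss='soft_l1').x;print("rest",r.round(4),f(r).round(1))
print(T[:3,:3].round(3))
E
```

```text
clip [ 0.5557 -0.2157  0.107 ] [ 0.5  0.6  0.4 -1.  -0.4  1.1 -0.5 -0.9 -0.2 -2.4  0.2  2.9]
tabs [ 0.4765  0.2307 -0.13  ] [ 0.7 -0.1 -2.3  0.2  0.   1.9 -1.1  1.3]
tabs [ 0.4766  0.2287 -0.1001] [ 1.4  0.2 -1.4 -0.2]
tabs [ 0.472   0.2396 -0.2083] [ 0.  -0.1 -0.   0.1]
rest [ 0.5557 -0.2141  0.1067] [ 0.1  8.2  0.1 -1.1 -0.4 -0.4  0.4 -0.3 -0.3  0.4 -0.  -0.1]
[[-0.098  0.995 -0.005]
 [ 0.995  0.098  0.002]
 [ 0.003 -0.004 -1.   ]]
```

```bash
python3 -m handwheel '-0.002 0.002 0 0;0 0 0 0;0 0 0.02 0;0 0 0.02 0;0 0 0.02 0'
python3 -m handwheel '0 0 0.015 0;0 0 0.01 0;0 0 0.005 0;0 0 0 0;0 0 0 0'
```

```text
clock: 7.0
position: [0.5568, -0.2152, 0.1678]
ee_rot: [0.001, 0.671, 0.741, 0.0]
contact_force: [-0.1, -0.2, 0.1]
width: 0.0849
gripper_force: 0.0
clock: 7.42
position: [0.5566, -0.2153, 0.138]
ee_rot: [0.001, 0.671, 0.741, 0.0]
contact_force: [-0.2, -0.1, -0.5]
width: 0.0849
gripper_force: 0.0
```

```bash
python3 -m handwheel '0 -0.001 0.008 0;0 0 0.008 0;0 0 0.002 0;0 0 0 0;0 0 0 0'
python3 -m handwheel '0 0 0 0;0 0 0 0;0 0 0 0;0 0 0 0;0 0 0 0' 0.05 20
python3 -m handwheel '0 0 0 0;0 0 0 0;0 0 0 0;0 0 0 0;0 0 0 0' 0
python3 -m handwheel '0 0 0 0;0 0 0 0;0 0 0 0;0 0 0 0;0 0 0 0'
python3 - <<'E'
from h import *
a=cam("scene");w=cam("wrist")
def crop(d,u,v,W,H,w,h): return cv2.resize(np.ascontiguousarray(d["img"][v:v+h,u:u+w,::-1]),(W,H),interpolation=cv2.INTER_CUBIC)
cv2.imwrite("pics/g1.png",np.hstack([crop(a,170,150,400,400,100,100),crop(w,195,160,400,400,120,120)]))
E
```

```text
clock: 7.83
position: [0.5549, -0.2152, 0.1191]
ee_rot: [-0.0, 0.671, 0.741, -0.0]
contact_force: [0.3, -0.0, 0.2]
width: 0.0853
gripper_force: 0.0
clock: 8.25
position: [0.5553, -0.2153, 0.1196]
ee_rot: [0.0, 0.671, 0.741, 0.0]
contact_force: [-0.3, 0.3, 2.1]
width: 0.0502
gripper_force: 1.5
clock: 8.67
position: [0.5575, -0.216, 0.1224]
ee_rot: [0.003, 0.671, 0.741, 0.001]
contact_force: [1.2, 1.2, 10.8]
width: 0.0235
gripper_force: 21.6
clock: 9.08
position: [0.5575, -0.216, 0.1224]
ee_rot: [0.003, 0.671, 0.741, 0.001]
contact_force: [0.3, 1.3, 12.1]
width: 0.0235
gripper_force: 21.6
```

View pics/g1.png

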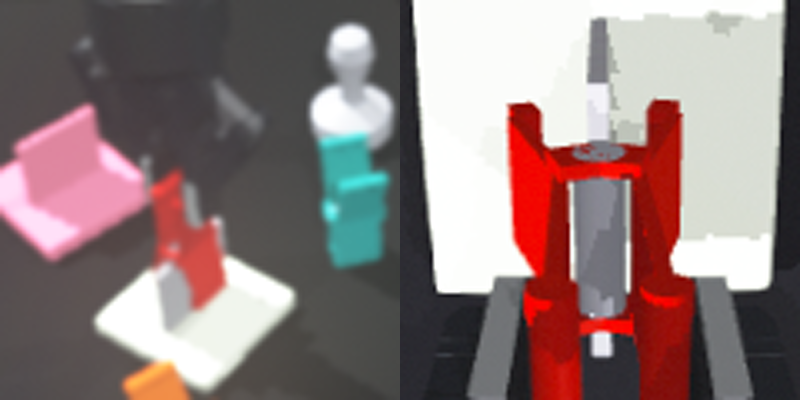

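The pads hold the handle bars at wrist crop (550,340) and (665,340), and the jaws stand wide of the plate at (525,120) and (663,120). Now I lift, slowly at first.

```bash
python3 -m handwheel '0 0 -0.005 0;0 0 -0.01 0;0 0 -0.01 0;0 0 -0.015 0;0 0 -0.02 0'
python3 -m handwheel '0 0 -0.02 0;0 0 -0.02 0;0 0 -0.02 0;0 0 -0.01 0;0 0 0 0'
python3 -m handwheel '0 0 0 0;0 0 0 0'
python3 - <<'E'
from h import *
a=cam("scene");w=cam("wrist")
def crop(d,u,v,W,H,w,h): return cv2.resize(np.ascontiguousarray(d["img"][v:v+h,u:u+w,::-1]),(W,H),interpolation=cv2.INTER_CUBIC)
cv2.imwrite("pics/g2.png",np.hstack([crop(a,170,110,400,400,100,100),crop(w,195,160,400,400,120,120)]))
E
```

```text
clock: 9.6
position: [0.5541, -0.2148, 0.1791]
ee_rot: [-0.002, 0.671, 0.741, -0.0]
contact_force: [0.3, -0.2, -0.7]
width: 0.0238
gripper_force: 20.6
clock: 10.02
position: [0.5562, -0.2158, 0.2524]
ee_rot: [0.003, 0.671, 0.741, 0.001]
contact_force: [0.6, 1.1, -0.3]
width: 0.0234
gripper_force: 20.6
clock: 10.18
position: [0.5543, -0.2148, 0.248]
ee_rot: [-0.001, 0.671, 0.741, -0.0]
contact_force: [-0.4, 0.3, -0.4]
width: 0.0234
gripper_force: 20.6
```

View pics/g2.png

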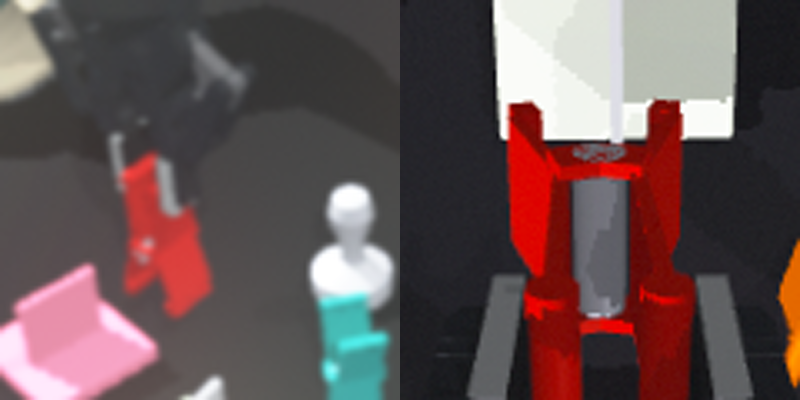

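The clip is lifted, gripped at 20 N and gaping, with jaws at wrist crop (525,105) and (665,105). Their middle sits about 3 mm to the tool's -y. Now carry it above the tabs.

```bash
python3 -m handwheel '0.015 -0.002 0 0;0.03 -0.002 0 0;0.04 -0.002 0 0;0.04 -0.002 0 0;0.04 -0.002 0 0'
python3 -m handwheel '0.04 -0.003 0 0;0.04 -0.003 0 0;0.04 -0.003 0 0;0.04 -0.003 0 0;0.04 -0.002 0 0'
python3 -m handwheel '0.04 -0.002 0 0;0.03 -0.002 0 0;0.014 -0.002 0 0;0 0 0 0.095;0 0 0 0.095'
python3 -m handwheel '0 0 0 0;0 0 0 0;0 0 0 0'
python3 - <<'E'
from h import *
import pickle
s=readout.get_state();w=cam("wrist");pickle.dump((s,w),open("c4.pkl","wb"))
print(s["position"],s["ee_rot"],s["width"])
cv2.imwrite("pics/g3.png",cv2.resize(np.ascontiguousarray(w["img"][120:288,170:346,::-1]),(628,600),interpolation=cv2.INTER_CUBIC))
E
```

```text
clock: 10.7
position: [0.5274, -0.0497, 0.2484]
ee_rot: [-0.001, 0.672, 0.741, -0.0]
contact_force: [0.5, -0.0, -1.4]
width: 0.0236
gripper_force: 20.6
clock: 11.12
position: [0.493, 0.148, 0.2487]
ee_rot: [-0.001, 0.671, 0.741, -0.001]
contact_force: [2.6, 0.3, -1.1]
width: 0.0235
gripper_force: 20.6
clock: 11.53
position: [0.479, 0.2305, 0.2484]
ee_rot: [-0.001, 0.739, 0.674, -0.001]
contact_force: [0.5, 0.8, -0.1]
width: 0.0234
gripper_force: 20.6
clock: 11.78
position: [0.4803, 0.2287, 0.2489]
ee_rot: [-0.0, 0.738, 0.675, -0.0]
contact_force: [-0.5, 0.6, -0.7]
width: 0.0237
gripper_force: 20.6
[0.48025811 0.22868588 0.24891979] [-2.27222099e-04  7.37907676e-01  6.74901509e-01 -4.02957373e-04] 0.023737883741318553
```

View pics/g3.png

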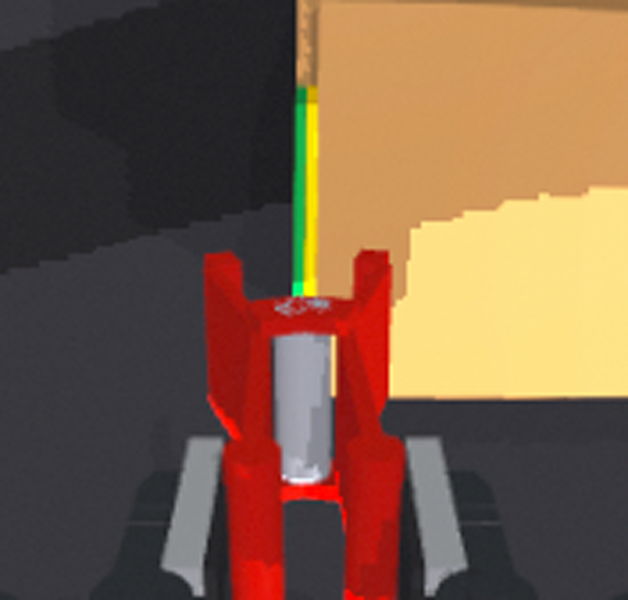

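```bash
python3 - <<'E'
from h import *
import pickle
from scipy.spatial.transform import Rotation as Ro
s,w=pickle.load(open("c4.pkl","rb"))
q=s["ee_rot"];T=np.eye(4);T[:3,:3]=Ro.from_quat([q[1],q[2],q[3],q[0]]).as_matrix();T[:3,3]=s["position"]
HE=np.array(w["hand_eye"]);K=np.array(w["camera_matrix"])
def tool(u,v,z):
    u=170+(u+.5)/3.568-.5;v=120+(v+.5)/3.571-.5
    d=np.array([(u-K[0,2])/K[0,0],(v-K[1,2])/K[1,1]]);th=np.hypot(*d)
    r=HE[:3,:3]@np.append(d/th*np.sin(th),np.cos(th)); return HE[:3,3]+r*(z-HE[2,3])/r[2]
wz=lambda p:(T@np.append(p,1))[:3].round(4)
zt=s["position"][2]-.1
for uv in((306,103),(305,290)):
    p=tool(*uv,zt);print("tab",p.round(4),wz(p))
for uv in((206,255),(222,255),(241,255),(356,252),(373,252),(389,252)): print("jaw",tool(*uv,.094).round(4))
for uv in((274,335),(332,335),(280,480),(330,480)): print("barrel",tool(*uv,.047).round(4))
E
```

```text
tab [ 0.0382 -0.0021  0.1489] [0.4814 0.2669 0.1   ]
tab [-0.0131 -0.0025  0.1489] [0.4765 0.2159 0.1   ]
jaw [ 0.0149 -0.0232  0.094 ]
jaw [ 0.0149 -0.0198  0.094 ]
jaw [ 0.0149 -0.0157  0.094 ]
jaw [0.0156 0.0089 0.094 ]
jaw [0.0156 0.0126 0.094 ]
jaw [0.0156 0.016  0.094 ]
barrel [ 0.0158 -0.0069  0.047 ]
barrel [0.0158 0.003  0.047 ]
barrel [-0.013  -0.0063  0.047 ]
barrel [-0.013   0.0029  0.047 ]
```

The tabs' midline is at tool y -2.3 mm and the jaws' middle at -3.4 mm, with the inner edges 24.6 mm apart. I shift by +1 mm in y and +2 mm in x, then lower 71 mm.

```bash
python3 -m handwheel '0.002 0.001 0 0;0 0 0.015 0;0 0 0.015 0;0 0 0.012 0;0 0 0.01 0'
python3 -m handwheel '0 0 0.008 0;0 0 0.006 0;0 0 0.004 0;0 0 0.001 0;0 0 0 0'
python3 -m handwheel '0 0 0 0;0 0 0 0;0 0 0 0;0 0 0 0'
python3 - <<'E'
from h import *
import pickle
s=readout.get_state();w=cam("wrist");a=cam("scene");pickle.dump((s,w,a),open("c5.pkl","wb"))
print(s["position"],s["contact_force"])
L=cv2.resize(np.ascontiguousarray(w["img"][150:260,190:320,::-1]),(472,400),interpolation=cv2.INTER_CUBIC)
R=cv2.resize(np.ascontiguousarray(a["img"][85:165,265:330,::-1]),(325,400),interpolation=cv2.INTER_CUBIC)
cv2.imwrite("pics/g4.png",np.hstack([L,R]))
E
```

```text
clock: 12.25
position: [0.4818, 0.2303, 0.1963]
ee_rot: [-0.0, 0.739, 0.674, -0.0]
contact_force: [-0.7, -0.7, -0.3]
width: 0.0235
gripper_force: 20.6
clock: 12.67
position: [0.4821, 0.2306, 0.1783]
ee_rot: [0.0, 0.739, 0.674, 0.0]
contact_force: [-0.1, -0.1, -0.3]
width: 0.0235
gripper_force: 20.6
clock: 13.0
position: [0.4822, 0.2306, 0.1786]
ee_rot: [0.0, 0.739, 0.674, 0.0]
contact_force: [0.3, -0.7, -0.6]
width: 0.0238
gripper_force: 20.6
[0.48219991 0.23063377 0.17863723] [ 0.25328931 -0.71396865 -0.64010691]
```

View pics/g4.png

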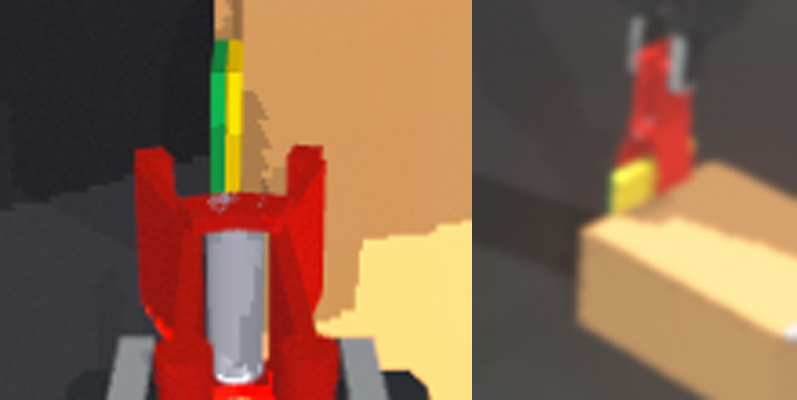

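The jaws (wrist crop (155,155) and (305,155), inner mid 231) straddle the tabs (boundary 227). In the scene crop the +x jaw's bottom is at (665,198), in front of the yellow tab. A numeric depth check next.

```bash
python3 - <<'E'
from h import *
import pickle
s,w,a=pickle.load(open("c5.pkl","rb"))
c,n=np.array([.479,.2307,.1]),np.array([np.cos(-.09),np.sin(-.09),0])
for u,v in((664,199),(691,179)):
    o,r=ray(a,265+(u-472+.5)/5-.5,85+(v+.5)/5-.5)
    for off in(.013,.019):
        p=o+r*((c-o)@n+off)/(r@n);print(off,p.round(4))
E
python3 -m handwheel '0 0 0 0;0 0 0 0;0 0 0 0;0 0 0 0;0 0 0 0'
```

```text
0.013 [0.4917 0.2265 0.0781]
0.019 [0.497  0.2186 0.084 ]
0.013 [0.494  0.2522 0.0818]
0.019 [0.4993 0.244  0.0877]
clock: 13.52
position: [0.482, 0.2306, 0.1782]
ee_rot: [0.0, 0.739, 0.674, -0.0]
contact_force: [0.9, 0.1, -1.4]
width: 0.0236
gripper_force: 20.6
```

```bash
python3 -m handwheel '0 0 -0.002 0;0 0 0 0;0 0 0 0;0 0 0 0;0 0 0 0'; python3 -m handwheel '0 0 0 0;0 0 0 0;0 0 0 0;0 0 0 0;0 0 0 0'
python3 -c "
from rig import ticket
print(ticket.sign_off())"
```

```text
clock: 13.93
position: [0.482, 0.2306, 0.1802]
ee_rot: [0.0, 0.739, 0.674, -0.0]
contact_force: [0.3, -0.3, -1.2]
width: 0.0239
gripper_force: 20.6
clock: 14.35
position: [0.482, 0.2305, 0.1802]
ee_rot: [0.0, 0.739, 0.674, -0.0]
contact_force: [0.4, -1.1, -0.5]
width: 0.0237
gripper_force: 20.6
the job is handed in; nothing more can be done
None
```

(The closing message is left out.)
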